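# Find the empty cells of a stock tray by touch and load two brass bars

### The arm

A 6-joint arm with a two-finger parallel gripper is mounted at the origin on a cart in front of the work surface, level with it; the furniture and walls round the work are solid. World frame = base frame: x ahead of the robot, y to its left, z up, the work surface at z = 0. Lengths are in mm, angles in rad, forces in N, time in s.
With the tool pointing down it reaches from about 300 to 775 mm from the base axis. Payload 14.6 kg.
Tool frame: the origin (TCP) lies between the finger pads; the fingertips stand 25 mm ahead of it and the grasp point (between the pads) lies 6 mm ahead of it; z points along the fingers, y is the line along which they close (so a half turn about z gives the same grasp; the last joint's range is limited). The gripper opens to 94 mm and grips with 3 to 60 N. Pads are 16 mm wide; open, the fingers measure 119 mm over their backs; the gripper's body (75 mm by 177 mm) begins 78 mm behind the grasp point.
Start: joints at [1.256, 0.3, 1.521, -0, 1.321, -0.067], TCP at [134.897, 533.19, 201.146] pointing down, gripper open.
Joint ranges: [-3.03, 3.03], [-0.79, 2.21], [0.23, 2.52], [-1.04, 4.18], [0, 3.07], [-2.55, 2.55]. Speed limits (rad/s): [2.22, 2.22, 2.57, 3.14, 3.14, 3.14].

### API

Orientations are given as [roll, pitch, yaw] about the fixed x, y, z axes, in that order (R = Rz(yaw) Ry(pitch) Rx(roll)).
In Python, from cell import manip gives the robot as it stands. The module is installed in compiled form; this text tells all that it offers.
- The arm moves only by the tool step_arm, never from a script. Its argument "series" is one flat list of numbers, 5 for each row, row after row: the shift along the world's x, y, z in mm, then the turn about the world's z in rad, then the closure, from 0 (fully open) to 1 (shut). In form: [dx, dy, dz, spin, jaw, dx, dy, dz, spin, jaw, ...]. A call has 1 to 20 rows; each row shifts and turns the commanded pose from where the row before left it; what a row does not reach is not made up. A row lasts 1/8 s, in which the tool goes at most 62.5 mm and 10.7 degrees, less where a joint would pass 70% of its speed; a pose out of reach is approached as far as the arm can. A call is refused whole if a number of a shift passes 62.5 or a number of a turn 0.188, either way. A call with a gripper value outside its range is refused whole. The fingers move at their own pace and stop on an object; "squeeze" is the grip in N (left out, the last holds). Time passes only in rows, so rows that do not move let the fingers close. It gives the time, the measured TCP pose, the force, the opening and the grip force at its end, in the units of the state.
- manip.read_state(): the state, without advancing time (a new reading comes with each control period).
- manip.camera(name): name is "side" or "top"; returns (picture, depth): 480x640x3 uint8, blue, green, red; 480x640 float32, mm along the optical axis (not along the pixel's ray), 0 where there is no reading.
- manip.camera_info(name): a dict with "fovy" (degrees; the focal length in pixels is half the picture's height over the tangent of half this angle, whatever the lens; pixels are square), "cx", "cy" (the principal point, pixels), "eye" and "orientation" of the camera in the world. Camera axes: x right, y down, z forward; pixel columns grow to the right and rows downward; lengths in mm; the calibration is good to about 2 mm. A picture is of the moment at which its call begins. camera_info takes no time and is no camera call.
- manip.sign_off(): hands the job in; it is judged then, once.
The state is a dict: "clock": time; "joints": joint angles; "qd": joint speeds; "effort": joint torques, N m; "eef_pos": TCP position; "eef_rot": TCP orientation; "wrist_force": force on the tool from outside, world axes, zero at the start; "moment": the same for the moment, N m; "finger_gap": finger opening in mm; "finger_force": force on a finger pad.
Only numpy, scipy, OpenCV 4.12 (cv2) and the standard library are available. Lean on these libraries where they do the work, as an engineer would, in place of code of your own. Each camera call takes 0.05 s, during which the arm holds its last target. There are 200 camera calls.

### The job

Put the two loose brass bars away in the stock tray: two of its six cells are empty, but a sprung follower closes each empty cell and looks just like the top of a stored bar, so press on the cells to feel which ones give. Lower one bar gently into each empty cell (do not drop it) and let go, so that it sinks until its top is flush with the tray's top. Leave the brush, the tape and the calliper where they are.

Things in the scene. Friction and masses are not known exactly. Their poses are not given: they have to be found in the camera images.
- tray: Dark wooden stock tray fixed to the bench, 201 mm (x) by 142 mm (y), deck 48 mm above its underside, where its origin lies at the centre; z up, yaw within 0.3 rad. 2 x 3 cells, each 90 mm (x) by 38 mm (y), 7 mm walls. Four hold a stored brass bar, rigid, its top flush with the deck; two are empty, each closed by a sprung brass follower that looks the same and is flush too.
- cell_1 (a point): Centre of a cell's mouth at deck height, at tray x = -48.5 mm, y = 45 mm; axes as the tray's. If empty, its follower (80 x 30 mm) gives way: 1.5 N at the start, 3 N when 30 mm down, plus damping of 20 N per m/s; it rises again when let go. If full, it does not give.
- cell_2 (a point): Centre of a cell's mouth at deck height, at tray x = -48.5 mm, y = 0 mm; axes as the tray's. Behaves as cell_1.
- cell_3 (a point): Centre of a cell's mouth at deck height, at tray x = -48.5 mm, y = -45 mm; axes as the tray's. Behaves as cell_1.
- cell_4 (a point): Centre of a cell's mouth at deck height, at tray x = 48.5 mm, y = 45 mm; axes as the tray's. Behaves as cell_1.
- cell_5 (a point): Centre of a cell's mouth at deck height, at tray x = 48.5 mm, y = 0 mm; axes as the tray's. Behaves as cell_1.
- cell_6 (a point): Centre of a cell's mouth at deck height, at tray x = 48.5 mm, y = -45 mm; axes as the tray's. Behaves as cell_1.
- bar_a_center (a point): Loose dull brass bar, 80 mm (x) by 30 mm (y), 30 mm high, 0.5 to 0.7 kg, lying on the bench; this point is its centre, 15 mm up. In a cell it has 5 mm of play at each end and 4 mm at each side. Held by its upper half it goes 12 mm into the cell; let go there, its own weight carries the follower down until the bar's top is flush with the deck (its centre 33 mm above the tray's underside).
- bar_b_center (a point): Second loose brass bar, the same as the first: 80 x 30 x 30 mm, this point at its centre.
- dust_brush_center (a point): Bench brush with yellow handle, 48 x 140 x 18 mm, lying along its y; loose bystander, point at its centre 9 mm up.
- masking_tape_center (a point): Roll of masking tape, 64 mm across, 18 mm high; loose bystander, point at its centre 9 mm up.
- digital_calliper_center (a point): Digital calliper, 64 x 190 x 10 mm, lying along its y; loose bystander, point at its centre 5 mm up.
Things that resemble listed ones, but are neither listed nor needed, are in the scene too. What is shaped like the part that bears bar_b_center but pink or red is not meant.

How it is judged (in metres and radians):
At the end, for the whole second after the job is handed in: Both loose bars lie at rest within the tray's cells, their centres 29 to 36.5 mm above the tray's underside (tops within about 3.5 mm of flush with the deck), long sides along the cells within 0.12 rad (x of bar_a_center in the frame of tray between -0.097 and 0.097 m and y of bar_a_center in the frame of tray between -0.065 and 0.065 m and z of bar_a_center in the frame of tray between 0.029 and 0.0365 m and angle between the x axis of each of bar_a_center, bar_b_center and the x axis of tray, either way round below 0.12 rad and linear speed of each of bar_a, bar_b below 0.02 m/s and x of bar_b_center in the frame of tray between -0.097 and 0.097 m and y of bar_b_center in the frame of tray between -0.065 and 0.065 m and z of bar_b_center in the frame of tray between 0.029 and 0.0365 m); the robot touches nothing.
It fails at once if the dust brush is moved more than 25 mm (distance of dust_brush_center from where it was at the start of the episode above 0.025 m).
It fails at once if the roll of tape is moved more than 25 mm (distance of masking_tape_center from where it was at the start of the episode above 0.025 m).
It fails at once if the calliper is moved more than 25 mm (distance of digital_calliper_center from where it was at the start of the episode above 0.025 m).
It fails at once if a bar is dropped into the tray (faster than 0.6 m/s with its centre less than 75 mm above the tray's underside) ((x of bar_a_center in the frame of tray between -0.097 and 0.097 m and y of bar_a_center in the frame of tray between -0.065 and 0.065 m and z of bar_a_center in the frame of tray below 0.075 m and linear speed of bar_a above 0.6 m/s) or (x of bar_b_center in the frame of tray between -0.097 and 0.097 m and y of bar_b_center in the frame of tray between -0.065 and 0.065 m and z of bar_b_center in the frame of tray below 0.075 m and linear speed of bar_b above 0.6 m/s)).
It also fails if it takes over 72 s, if anything falls off the work surface, if the arm or the gripper's body presses on something with over 40 N, if the wrist force passes 120 N, or if a joint passes its speed limit or range.

## Working session

There is one attempt and no reset: what is moved stays moved. The work goes in short steps, Python scripts to look and compute and a tool call to move; the robot and the scene stay as the last step left them, time stands still between calls to the robot, and variables do not carry over. Pictures are saved under pics/ and viewed, at most 10 in all, crops included, and the job is handed in when it is done.

Besides the shell and the picture viewer there is one more tool, called by a JSON object that holds its "op" and its "data". step_arm: Moves the arm, as the interface text tells. Its arguments: {"type":"object","properties":{"series":{"type":"array"},"squeeze":{"type":"number"}},"required":["series"]}

```bash
mkdir -p pics; python3 - <<'E'
from cell import manip
import cv2,numpy as np
for n in("top","side"):
    p,d=manip.camera(n); cv2.imwrite(f"pics/{n}0.png",p); np.save(f"{n}0.npy",d); print(n,manip.camera_info(n))
print(manip.read_state())
E
```

```text
top {'fovy': 47.91372249032162, 'cx': 317.66864452892287, 'cy': 243.02799056074767, 'eye': array([ 365.13563974,  229.10336238, 1231.71847164]), 'orientation': array([-3.01376680e+00, -2.81287053e-03, -1.56238061e+00])}
side {'fovy': 44.18974959654678, 'cx': 320.24233978536483, 'cy': 230.59392943551453, 'eye': array([457.59902104, 983.98069737, 784.8672016 ]), 'orientation': array([-2.34283845, -0.00377399, -3.05685054])}
{'clock': 0.1, 'joints': array([ 1.25638301e+00,  3.00423659e-01,  1.52151945e+00, -3.21613982e-06,
        1.32070570e+00, -6.65596920e-02]), 'qd': array([ 0.00124438, -0.00116462, -0.00145532, -0.00139597,  0.00070292,
       -0.00081823]), 'effort': array([ 1.73930071e-04, -5.32649374e+01, -3.53282189e+01,  7.09206867e-02,
        2.34274036e-02, -7.29376461e-05]), 'eef_pos': array([134.83504645, 532.96594422, 200.63842713]), 'eef_rot': array([-3.14053863e+00, -6.71371537e-05,  2.89373979e+00]), 'wrist_force': array([-0.4125695 ,  0.47058098, -0.54197451]), 'moment': array([-0.0074304 , -0.03694065, -0.00141669]), 'finger_force': 0.0, 'finger_gap': 93.8579324219044}
```

View pics/top0.png

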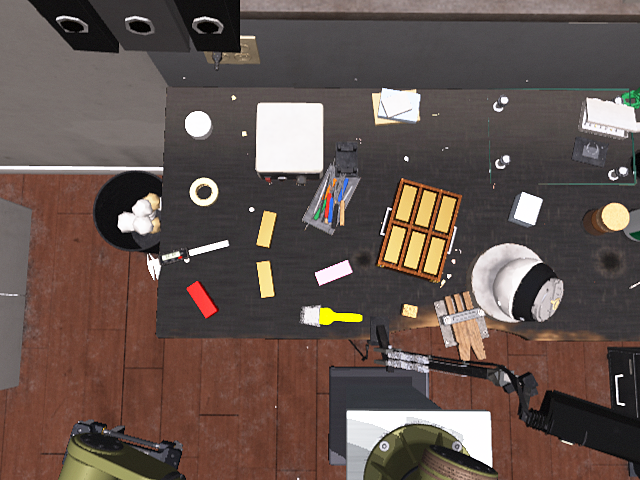

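View pics/side0.png

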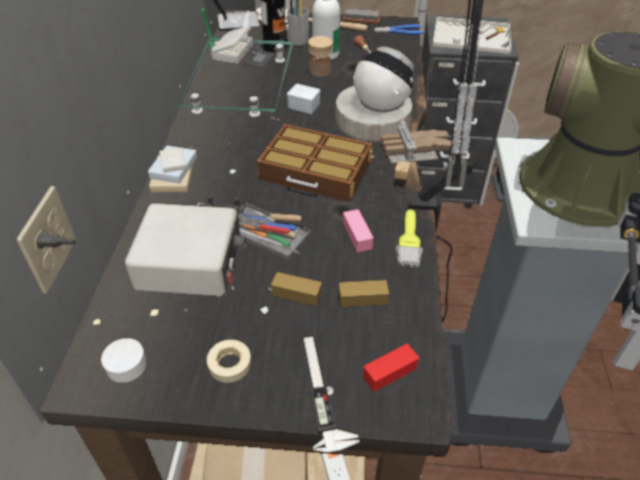

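Top view: the loose brass bars are at (266,229) and (265,279). The tray is at (420,229). Possible mix-ups are the pink bar (334,272), the red bar (202,299), the small cube (410,311) and the tray's own brass tops. I choose the two dull brass bars; next I measure them and check with one crop.

```bash
cat > h.py <<'E'
from cell import manip
import cv2,numpy as np
from scipy.spatial.transform import Rotation as R
def cloud(n,d):
    i=manip.camera_info(n); f=240/np.tan(np.radians(i["fovy"]/2))
    v,u=np.mgrid[:480,:640]
    c=np.dstack([(u-i["cx"])/f*d,(v-i["cy"])/f*d,d])
    return c@R.from_euler("xyz",i["orientation"]).as_matrix().T+i["eye"]
def rect(P,m):
    """world rectangle of the masked points: centre, long/short side, yaw of long side, median z"""
    q=P[m]; (c,s,a)=cv2.minAreaRect(q[:,:2].astype(np.float32)); a=np.radians(a)
    if s[0]<s[1]: a+=np.pi/2; s=s[::-1]
    a=(a+np.pi/2)%np.pi-np.pi/2
    return np.round(c,1),np.round(s,1),round(a,3),round(float(np.median(q[:,2])),1)
def brass(p):
    h=cv2.cvtColor(p,cv2.COLOR_BGR2HSV); return cv2.inRange(h,(12,70,60),(30,220,255))>0
def bars(n,p,d):
    P=cloud(n,d); m=brass(p)&(d>0)&(P[...,2]>20)&(P[...,2]<100)
    k,l,s,c=cv2.connectedComponentsWithStats(m.astype(np.uint8))
    for j in range(1,k):
        if s[j,4]>150:
            mm=l==j; zt=np.percentile(P[mm][:,2],70); mm&=abs(P[...,2]-zt)<6
            if mm.sum()>100: print(n,np.round(c[j]),s[j,4],*rect(P,mm))
E
python3 - <<'E'
from h import *
for n in("top","side"):
    bars(n,cv2.imread(f"pics/{n}0.png"),np.load(f"{n}0.npy"))
p=cv2.imread("pics/top0.png"); 
cv2.imwrite("pics/crop.png",cv2.resize(p[170:340,180:480],None,fx=2.6,fy=2.6,interpolation=cv2.INTER_CUBIC))
E
```

```text
top [406. 203.] 494 [605.7  32.2] [86.6 30.3] -0.27 48.6
top [425. 208.] 517 [597.6  -8.6] [80.5 37.7] -0.269 48.1
top [445. 214.] 508 [584.2 -55. ] [81.  30.4] -0.27 48.4
top [610. 218.] 675 [ 575.5 -414.1] [60.  57.6] -1.535 83.8
top [266. 229.] 481 [550.4 343.8] [80.2 30.5] -0.2 30.7
top [395. 244.] 509 [515.5  57.5] [79.9 30.4] -0.277 48.3
top [414. 250.] 527 [504.2  18.1] [79.7 37.6] -0.286 48.3
top [434. 256.] 525 [492.3 -25.4] [79.3 37.9] -0.264 48.3
top [265. 279.] 483 [437.7 343.6] [79.7 29.9] 0.156 30.4
top [468. 336.] 645 [ 311.2 -107.3] [78.5 56.4] 0.256 22.9
side [320.  53.] 637 [ 574.4 -411.5] [60.5 55.2] -1.124 84.8
side [317. 157.] 4767 [548.5  -1. ] [202.5 149.4] -0.276 49.1
side [430. 141.] 271 [ 306.7 -106.3] [67.9 56.1] 0.231 23.5
side [393. 142.] 251 [387.2 -85.6] [57.8 41.1] -1.357 23.6
side [576. 183.] 915 [44.6 63.2] [79. 31.] -0.591 75.9
side [402. 170.] 196 [369.1  26.6] [30.5 23.4] 1.386 44.4
side [297. 285.] 852 [549.8 342.1] [81.3 33.8] -0.201 31.0
side [363. 290.] 873 [437.1 341.3] [80.3 33.3] 0.14 31.1
```

View pics/crop.png

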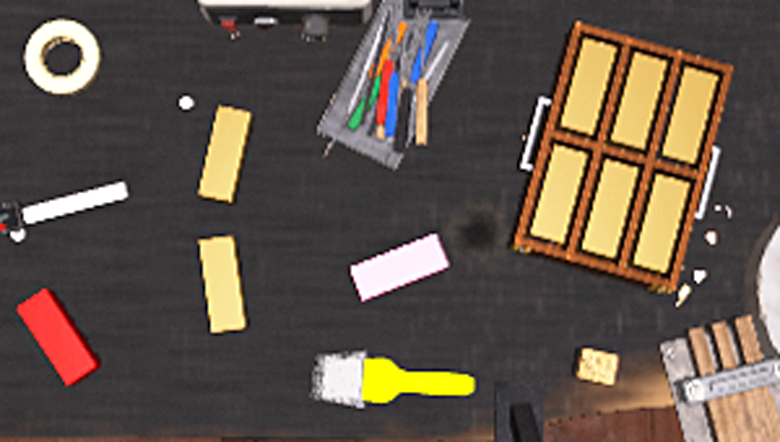

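The crop confirms two dull brass bars at crop (225,153) and (222,283), pink (400,267) and red (58,337) decoys, and the tray at (620,155). Next: a finer tray pose and obstacle heights.

```bash
python3 - <<'E'
from h import *
T=[]
for n in("top","side"):
    p=cv2.imread(f"pics/{n}0.png");P=cloud(n,np.load(f"{n}0.npy"))
    box=(abs(P[...,0]-549)<140)&(abs(P[...,1]-1)<120)
    m=brass(p)&box&(abs(P[...,2]-48)<4); k=cv2.erode(m.astype(np.uint8),np.ones((2,2)))>0
    deck=box&(P[...,2]>43)&(P[...,2]<54)
    print(n,"deck",rect(P,deck),"brass",rect(P,m),"mean",P[deck].mean(0).round(1))
    # obstacles
    for x0 in range(320,740,60):
        print(x0,[int(np.percentile(P[...,2][s],99)) if (s:=(P[...,0]>=x0)&(P[...,0]<x0+60)&(P[...,1]>=y0)&(P[...,1]<y0+60)&(P[...,2]<600)).sum()>5 else -1 for y0 in range(-240,480,60)])
E
```

```text
top deck (array([537.6, -38. ]), array([224.6, 204.9]), np.float64(1.298), 48.2) brass (array([550.1,   1.2]), array([201.5, 140.3]), np.float64(-0.273), 48.3) mean [545.6  -1.7  48.2]
320 [161, 145, 43, 44, 47, 38, 20, 21, 14, 6, 6, 34]
380 [173, 161, 53, 48, 43, 5, 6, 33, 5, 34, 6, 33]
440 [163, 153, 52, 52, 53, 51, 34, 34, 5, 35, 28, 6]
500 [54, 52, 50, 53, 53, 52, 5, 22, 6, 34, 31, 8]
560 [45, 6, 52, 53, 53, 50, 26, 27, 12, 35, 6, 19]
620 [43, 36, 51, 52, 53, 6, 20, 81, 82, 82, 75, 21]
680 [46, 39, 5, 6, 5, 5, 35, 84, 86, 85, 81, 6]
side deck (array([537.7, -37.6]), array([225.7, 204.6]), np.float64(1.294), 49.0) brass (array([548.5,  -1. ]), array([202.5, 149.4]), np.float64(-0.276), 49.0) mean [544.8   1.4  48.8]
320 [162, 145, 44, 45, 47, 40, 19, 20, 14, 4, 4, 33]
380 [173, 160, 52, 49, 43, 5, 4, 32, 5, 33, 4, 33]
440 [162, 151, 53, 51, 52, 51, 33, 34, 4, 33, 27, 4]
500 [53, 53, 51, 52, 52, 51, 4, 24, 5, 33, 30, 7]
560 [44, 4, 52, 52, 52, 49, 27, 27, 13, 33, 4, 20]
620 [43, 41, 51, 52, 51, 5, 21, 81, 82, 82, 74, 21]
680 [46, 42, 5, 5, 5, 4, 36, 83, 84, 84, 79, 4]
```

{"op": "step_arm", "data": {"series": [31.7, -39.7, -6, -0.025, 1, 31.7, -39.7, -6, 0, 1, 31.7, -39.7, -6, 0, 1, 31.7, -39.7, -6, 0, 1, 31.7, -39.7, -6, 0, 1, 31.7, -39.7, -6, 0, 1, 31.7, -39.7, -6, 0, 1, 31.7, -39.7, -6, 0, 1, 31.7, -39.7, -10, 0, 1, 31.7, -39.7, -20, 0, 1, 31.7, -39.7, -20, 0, 1, 31.7, -39.7, -10, 0, 1, 0, 0, 0, 0, 1], "squeeze": 10}}

```text
clock: 1.72
eef_pos: [515.9, 54.5, 91.8]
eef_rot: [-3.141, -0.002, 2.865]
wrist_force: [0.3, 0.4, -0.4]
finger_gap: 0.4
finger_force: 0.0
```

{"op": "step_arm", "data": {"series": [0, 2, -10, 0, 1, 0, 0, -6, 0, 1, 0, 0, -2, 0, 1, 0, 0, -1.5, 0, 1, 0, 0, 0, 0, 1]}}

```text
clock: 2.35
eef_pos: [515.3, 59.0, 73.8]
eef_rot: [3.142, 0.0, 2.869]
wrist_force: [-0.7, -0.1, -0.3]
finger_gap: 0.2
finger_force: 0.0
```

{"op": "step_arm", "data": {"series": [0, 0, -2, 0, 1, 0, 0, -2, 0, 1, 0, 0, 0, 0, 1]}}

```text
clock: 2.72
eef_pos: [515.2, 58.8, 69.5]
eef_rot: [-3.141, -0.0, 2.869]
wrist_force: [0.1, -1.0, -0.6]
finger_gap: 0.6
finger_force: 0.0
```

{"op": "step_arm", "data": {"series": [0, 0, -2, 0, 1, 0, 0, -2, 0, 1, 0, 0, 0, 0, 1]}}

```text
clock: 3.1
eef_pos: [515.2, 58.8, 65.4]
eef_rot: [-3.141, -0.0, 2.869]
wrist_force: [-0.7, -0.4, -0.4]
finger_gap: 0.3
finger_force: 0.0
```

```bash
python3 - <<'E'
from h import *
p,d=manip.camera("side"); np.save("s1.npy",d)
cv2.imwrite("pics/s1.png",cv2.resize(p[40:240,200:430],None,fx=3,fy=3,interpolation=cv2.INTER_CUBIC))
for i in range(3): print(manip.read_state()["wrist_force"])
E
```

```text
[ 0.35418851 -0.4221028   0.39158418]
[ 0.35418851 -0.4221028   0.39158418]
[ 0.35418851 -0.4221028   0.39158418]
```

View pics/s1.png

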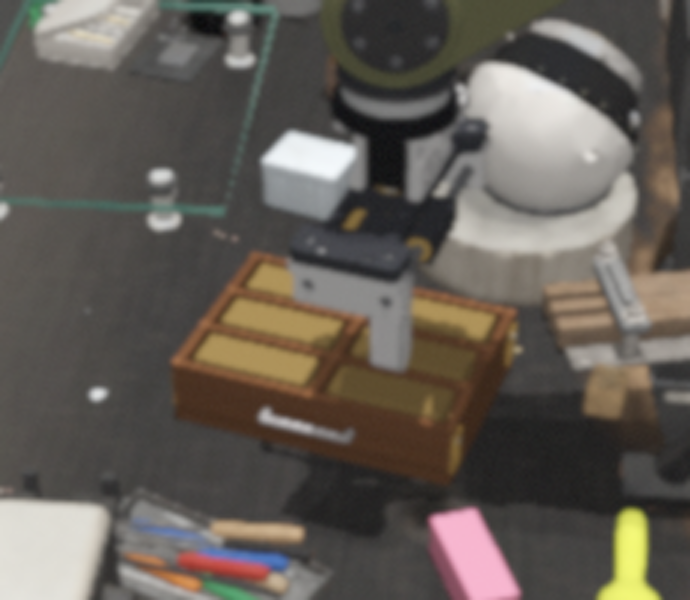

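```bash
python3 - <<'E'
from h import *
P=cloud("side",np.load("s1.npy"))
for r in range(150,176,2):
    print(r,P[r,330].round(0), P[r,326].round(0))
E
```

```text
150 [514.  71. 109.] [522.  69. 107.]
152 [514.  73. 106.] [522.  68. 101.]
154 [514.  74. 101.] [522.  67.  96.]
156 [514.  71.  95.] [521.  71.  94.]
158 [513.  74.  92.] [522.  68.  87.]
160 [514.  71.  85.] [521.  71.  85.]
162 [514.  67.  77.] [524.  33.  51.]
164 [516.  34.  47.] [523.  39.  50.]
166 [515.  47.  51.] [523.  44.  49.]
168 [514.  52.  51.] [523.  51.  49.]
170 [514.  56.  49.] [522.  58.  50.]
172 [514.  62.  49.] [522.  62.  48.]
174 [513.  69.  49.] [521.  70.  49.]
```

The side crop shows the fingertip at crop (390,365), above cell 1; its depth gives a tip z of about 76, although the TCP reads 65. The tip therefore seems well above the deck and I have felt nothing yet. I'll continue down with force checks.

{"op": "step_arm", "data": {"series": [0, 0, -3, 0, 1, 0, 0, -3, 0, 1, 0, 0, -3, 0, 1, 0, 0, 0, 0, 1]}}

```text
clock: 3.65
eef_pos: [515.2, 58.8, 56.4]
eef_rot: [-3.141, -0.0, 2.869]
wrist_force: [-0.7, 0.2, -0.2]
finger_gap: 0.6
finger_force: 0.0
```

```bash
python3 - <<'E'
from h import *
p,d=manip.camera("side"); P=cloud("side",d); print(manip.read_state()["eef_pos"],manip.read_state()["wrist_force"])
for r in range(156,176,2): print(r,P[r,330].round(0), P[r,326].round(0))
E
```

```text
[515.23341766  58.78296195  56.51674945] [ 0.21664078  0.77011026 -0.00269832]
156 [514.  68.  93.] [522.  67.  91.]
158 [514.  72.  91.] [522.  69.  88.]
160 [514.  71.  85.] [521.  70.  84.]
162 [514.  70.  80.] [521.  69.  78.]
164 [513.  72.  76.] [521.  67.  72.]
166 [514.  65.  65.] [523.  44.  49.]
168 [514.  51.  50.] [523.  50.  49.]
170 [514.  58.  50.] [522.  56.  48.]
172 [514.  61.  48.] [521.  64.  49.]
174 [513.  70.  50.] [521.  68.  47.]
```

{"op": "step_arm", "data": {"series": [0, 0, -5, 0, 1, 0, 0, -5, 0, 1, 0, 0, -4, 0, 1, 0, 0, -2, 0, 1, 0, 0, 0, 0, 1]}}

```text
clock: 4.32
eef_pos: [515.2, 58.8, 40.5]
eef_rot: [-3.141, -0.0, 2.869]
wrist_force: [-0.4, -0.3, 1.3]
finger_gap: 0.3
finger_force: 0.7
```

{"op": "step_arm", "data": {"series": [0, 0, -2, 0, 1, 0, 0, 0, 0, 1]}}

```text
clock: 4.58
eef_pos: [515.4, 58.8, 38.6]
eef_rot: [3.142, 0.0, 2.869]
wrist_force: [-0.9, -0.2, 1.8]
finger_gap: 0.2
finger_force: 0.8
```

{"op": "step_arm", "data": {"series": [0, 0, -3, 0, 1, 0, 0, -3, 0, 1, 0, 0, 0, 0, 1]}}

```text
clock: 4.95
eef_pos: [515.4, 58.8, 32.5]
eef_rot: [3.142, 0.0, 2.869]
wrist_force: [1.4, 1.0, 2.0]
finger_gap: 0.3
finger_force: 0.9
```

Cell 1 gives: 8 mm of travel at about 2 N, so it is empty. Next is cell 2.

{"op": "step_arm", "data": {"series": [0, 0, 20, 0, 1, -12.5, -44, 0, 0, 1, 0, 0, -8, 0, 1, 0, 0, -2, 0, 1, 0, 0, -2, 0, 1, 0, 0, 0, 0, 1]}}

```text
clock: 5.7
eef_pos: [502.8, 13.6, 43.6]
eef_rot: [-3.138, 0.0, 2.87]
wrist_force: [-24.5, -16.9, 53.0]
finger_gap: 0.4
finger_force: 26.3
```

Cell 2 is rigid (53 N, contact at a reported z of about 43.6). Next is cell 5.

{"op": "step_arm", "data": {"series": [0, 0, 15, 0, 1, 46.5, -13, 0, 0, 1, 46.5, -13, 0, 0, 1, 0, 0, -8, 0, 1, 0, 0, -3, 0, 1, 0, 0, -2.5, 0, 1, 0, 0, 0, 0, 1]}}

```text
clock: 6.58
eef_pos: [595.3, -10.7, 43.9]
eef_rot: [-3.142, 0.001, 2.869]
wrist_force: [-6.2, -1.9, 18.2]
finger_gap: 0.6
finger_force: 9.2
```

Cell 5 is rigid. Next is cell 4 (from cell 5: +12, +43).

{"op": "step_arm", "data": {"series": [0, 0, 13.5, 0, 1, 12.5, 42, 0, 0, 1, 0, 0, -8, 0, 1, 0, 0, -3, 0, 1, 0, 0, -2.5, 0, 1, 0, 0, 0, 0, 1]}}

```text
clock: 7.32
eef_pos: [607.6, 30.8, 43.9]
eef_rot: [3.141, -0.001, 2.868]
wrist_force: [-12.4, 4.9, 21.7]
finger_gap: 0.5
finger_force: 10.8
```

Cell 4 is rigid. Next is cell 6 (from cell 4: -24.3, -86.6).

{"op": "step_arm", "data": {"series": [0, 0, 13.5, 0, 1, -12, -43, 0, 0, 1, -12, -43, 0, 0, 1, 0, 0, -8, 0, 1, 0, 0, -3, 0, 1, 0, 0, -2.5, 0, 1, 0, 0, 0, 0, 1]}}

```text
clock: 8.2
eef_pos: [584.4, -54.6, 42.1]
eef_rot: [-3.142, -0.0, 2.87]
wrist_force: [-0.1, 0.8, 1.1]
finger_gap: 0.5
finger_force: 0.7
```

{"op": "step_arm", "data": {"series": [0, 0, -3, 0, 1, 0, 0, -2, 0, 1, 0, 0, 0, 0, 1]}}

```text
clock: 8.57
eef_pos: [584.4, -55.1, 37.0]
eef_rot: [3.141, 0.0, 2.869]
wrist_force: [1.0, 0.5, 2.2]
finger_gap: 0.8
finger_force: 0.8
```

Cells 1 and 6 are empty. Deck contact at a reported z of 43.6 puts the fingertip at reported z + 4.5. Now I move to hover over bar a.

{"op": "step_arm", "data": {"series": [0, 0, 50, 0, 1, 0, 10, 40, 0, 1, -5, 56, 0, 0, 0.7, -5, 56, 0, 0, 0.36, -5, 56, 0, 0, 0.36, -5, 56, 0, 0, 0.36, -5, 56, 0, 0.073, 0.36, -5, 56, 0, 0, 0.36, -4.5, 52, -20, 0, 0.36, 0, 0, -40, 0, 0.36, 0, 0, 0, 0, 0.36]}}

```text
clock: 9.95
eef_pos: [548.1, 342.2, 64.1]
eef_rot: [-3.138, -0.004, 2.942]
wrist_force: [-0.3, 0.2, 0.2]
finger_gap: 60.4
finger_force: 0.0
```

```bash
python3 - <<'E'
from h import *
print(manip.read_state()["eef_pos"],manip.read_state()["eef_rot"])
for n in("side","top"):
    p,d=manip.camera(n); np.save(n+"2.npy",d); cv2.imwrite(f"pics/{n}2.png",p)
    bars(n,p,d)
p=cv2.imread("pics/side2.png");cv2.imwrite("pics/s2.png",cv2.resize(p[150:350,200:430],None,fx=3,fy=3,interpolation=cv2.INTER_CUBIC))
E
```

```text
[548.12641014 342.17693466  64.13300685] [-3.13758981 -0.00445452  2.94244752]
side [319.  45.] 326 [ 573.9 -409.9] [58.  55.8] -1.477 85.1
side [430. 141.] 232 [ 298.7 -100. ] [81.8 48.5] 0.605 23.4
side [392. 142.] 247 [386.9 -86.5] [59.5 40.4] -1.344 23.3
side [350. 167.] 1274 [481.7  17. ] [147.  66.] 1.274 48.9
side [402. 171.] 193 [369.1  25.6] [28.5 24.9] 1.47 44.3
side [574. 184.] 852 [47.3 64.3] [80.  30.1] -0.6 67.5
side [298. 287.] 717 [549.8 342.3] [80.4 33.1] -0.214 31.1
side [363. 290.] 864 [436.9 342.4] [80.  33.9] 0.148 31.1
top [406. 203.] 503 [604.3  32.7] [88.4 30.4] -0.276 48.1
top [425. 208.] 524 [594.9  -7.8] [85.3 36.9] -0.263 48.3
top [445. 214.] 509 [584.3 -55.1] [79.8 30.7] -0.263 48.4
top [603. 221.] 273 [ 570.2 -408. ] [59.7 45. ] 0.771 80.2
top [395. 244.] 512 [515.7  57.6] [80.5 30.3] -0.281 48.1
top [414. 250.] 540 [504.2  18.3] [79.9 39.6] -0.25 48.2
top [434. 255.] 550 [492.8 -25. ] [79.8 39.2] -0.265 48.4
top [468. 336.] 636 [ 310.1 -107.4] [81.  55.7] 0.244 22.6
```

View pics/s2.png

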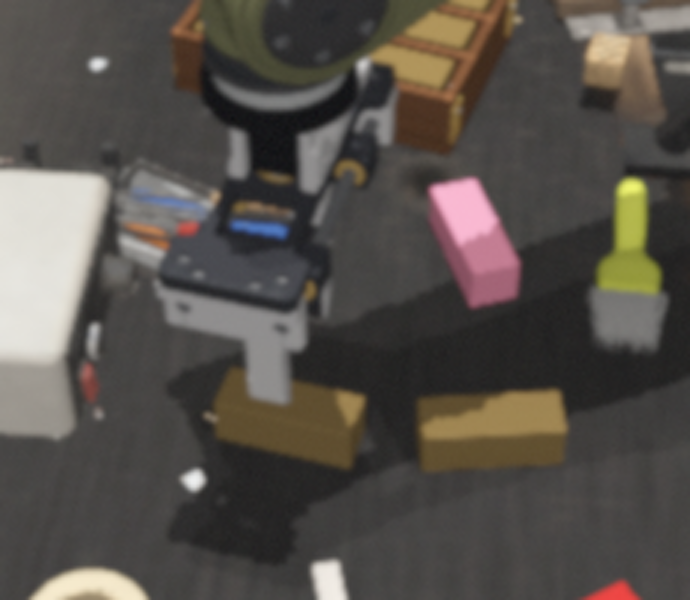

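The side crop shows the near finger (tip at crop (270,402)) hovering over the bar (centre (290,415)), so it may sit off-centre along the bar. I'll check it in numbers.

```bash
python3 - <<'E'
from h import *
P=cloud("side",np.load("side2.npy"))
for r in (270,276,280,282,283,284,285,286): print(r,[tuple(P[r,c].round(0).astype(int)) for c in range(280,300,3)])
E
```

```text
270 [(np.int64(586), np.int64(287), np.int64(0)), (np.int64(564), np.int64(379), np.int64(104)), (np.int64(559), np.int64(385), np.int64(111)), (np.int64(554), np.int64(383), np.int64(109)), (np.int64(550), np.int64(382), np.int64(109)), (np.int64(546), np.int64(378), np.int64(105)), (np.int64(554), np.int64(284), np.int64(-1))]
276 [(np.int64(579), np.int64(328), np.int64(30)), (np.int64(565), np.int64(380), np.int64(91)), (np.int64(559), np.int64(382), np.int64(94)), (np.int64(555), np.int64(382), np.int64(95)), (np.int64(550), np.int64(384), np.int64(97)), (np.int64(546), np.int64(380), np.int64(93)), (np.int64(552), np.int64(300), np.int64(2))]
280 [(np.int64(577), np.int64(338), np.int64(33)), (np.int64(565), np.int64(382), np.int64(84)), (np.int64(560), np.int64(383), np.int64(86)), (np.int64(555), np.int64(384), np.int64(88)), (np.int64(550), np.int64(383), np.int64(86)), (np.int64(546), np.int64(381), np.int64(85)), (np.int64(548), np.int64(334), np.int64(31))]
282 [(np.int64(577), np.int64(342), np.int64(32)), (np.int64(572), np.int64(341), np.int64(31)), (np.int64(560), np.
[... 818 characters left out ...]
 (np.int64(546), np.int64(344), np.int64(32))]
285 [(np.int64(576), np.int64(349), np.int64(32)), (np.int64(571), np.int64(347), np.int64(31)), (np.int64(566), np.int64(348), np.int64(32)), (np.int64(561), np.int64(348), np.int64(32)), (np.int64(556), np.int64(347), np.int64(32)), (np.int64(551), np.int64(346), np.int64(32)), (np.int64(546), np.int64(346), np.int64(32))]
286 [(np.int64(576), np.int64(350), np.int64(30)), (np.int64(571), np.int64(348), np.int64(29)), (np.int64(566), np.int64(351), np.int64(33)), (np.int64(561), np.int64(348), np.int64(31)), (np.int64(556), np.int64(348), np.int64(30)), (np.int64(551), np.int64(347), np.int64(30)), (np.int64(546), np.int64(348), np.int64(31))]
```

{"op": "step_arm", "data": {"series": [2, 1, -20, 0, 0.36, 0, 0, -20, 0, 0.36, 0, 0, -11, 0, 0.36, 0, 0, 0, 0, 0.36]}}

```text
clock: 10.55
eef_pos: [551.4, 343.5, 15.0]
eef_rot: [-3.14, -0.001, 2.942]
wrist_force: [-0.1, -0.2, 0.5]
finger_gap: 60.2
finger_force: 0.0
```

```bash
python3 - <<'E'
from h import *
p,d=manip.camera("side"); P=cloud("side",d)
for c in (289,293): print([(r,*P[r,c].round(0).astype(int).tolist()) for r in range(276,306,2)])
E
```

```text
[(276, 546, 435, 155), (278, 547, 432, 147), (280, 547, 431, 141), (282, 548, 426, 132), (284, 548, 425, 126), (286, 548, 426, 123), (288, 555, 386, 71), (290, 555, 385, 64), (292, 555, 386, 61), (294, 556, 383, 52), (296, 556, 385, 50), (298, 556, 385, 44), (300, 557, 383, 36), (302, 557, 384, 32), (304, 560, 362, 0)]
[(276, 540, 436, 157), (278, 540, 436, 153), (280, 541, 433, 145), (282, 542, 429, 136), (284, 542, 427, 129), (286, 542, 426, 124), (288, 549, 383, 68), (290, 549, 383, 62), (292, 549, 384, 59), (294, 458, 984, 785), (296, 549, 385, 50), (298, 550, 383, 43), (300, 550, 386, 42), (302, 550, 386, 36), (304, 550, 384, 29)]
```

{"op": "step_arm", "data": {"series": [-1, 0, -2.5, 0, 0.36, 0, 0, 0, 0, 0.8, 0, 0, 0, 0, 0.8, 0, 0, 0, 0, 0.8, 0, 0, 0, 0, 0.8], "squeeze": 35}}

```text
clock: 11.22
eef_pos: [550.8, 343.6, 13.8]
eef_rot: [-3.141, 0.0, 2.942]
wrist_force: [-1.0, -3.1, 2.2]
finger_gap: 29.8
finger_force: 35.0
```

{"op": "step_arm", "data": {"series": [0, 0, 15, 0, 0.8, 0, 0, 40, 0, 0.8, 0, 0, 40, 0, 0.8, 0, 0, 0, 0, 0.8]}}

```text
clock: 11.72
eef_pos: [552.0, 344.6, 112.0]
eef_rot: [3.138, 0.004, 2.942]
wrist_force: [0.2, 0.1, -6.4]
finger_gap: 29.8
finger_force: 35.0
```

Held: about 6.4 N of weight at a 29.8 mm gap. I carry it over cell 6 at (584, -55.5).

{"op": "step_arm", "data": {"series": [4, -50, 0, 0, 0.8, 4, -50, 0, 0, 0.8, 4, -50, 0, 0, 0.8, 4, -50, 0, 0, 0.8, 4, -50, 0, -0.073, 0.8, 4, -50, 0, 0, 0.8, 4, -50, 0, 0, 0.8, 4, -49, 0, 0, 0.8, 0, 0, -15, 0, 0.8, 0, 0, -15, 0, 0.8, 0, 0, 0, 0, 0.8]}}

```text
clock: 13.1
eef_pos: [581.6, -54.0, 76.4]
eef_rot: [-3.141, -0.004, 2.87]
wrist_force: [0.6, 0.5, -6.0]
finger_gap: 29.3
finger_force: 35.0
```

```bash
python3 - <<'E'
from h import *
for n in("side","top"):
    p,d=manip.camera(n); np.save(n+"3.npy",d); cv2.imwrite(f"pics/{n}3.png",p)
p=cv2.imread("pics/side3.png");cv2.imwrite("pics/s3.png",cv2.resize(p[40:240,200:430],None,fx=3,fy=3,interpolation=cv2.INTER_CUBIC))
P=cloud("side",np.load("side3.npy")); m=brass(p)&(P[...,2]>52)&(P[...,2]<110)&(abs(P[...,0]-584)<70)&(abs(P[...,1]+55)<50)
k,l,s,c=cv2.connectedComponentsWithStats(m.astype(np.uint8))
for j in range(1,k):
    if s[j,4]>40: print(s[j],rect(P,l==j),np.percentile(P[l==j],[2,98],axis=0).round(1))
E
```

```text
[283 111  40  27 591] (array([580.7, -52.3]), array([81.2, 35.6]), np.float64(-0.244), 85.0) [[540.6 -67.9  64.8]
 [620.1 -29.7  96.1]]
```

View pics/s3.png

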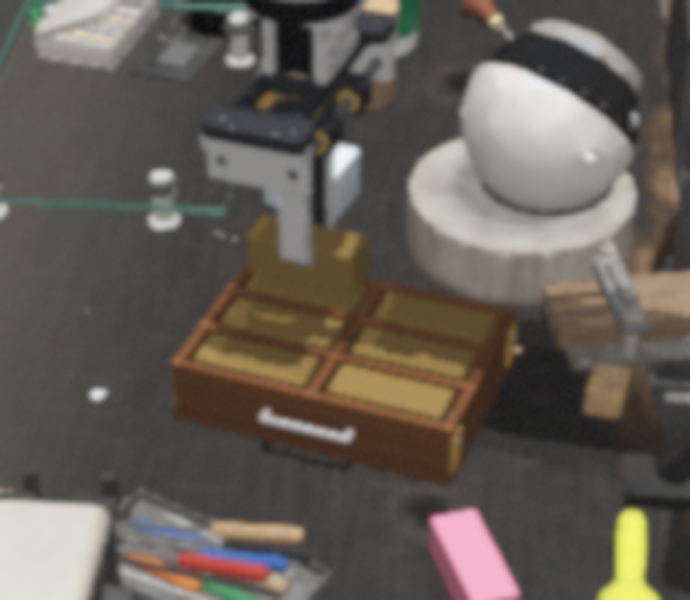

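The bar hangs over cell 6 (crop (305,262)), aligned with it, with its bottom about 15 mm above the deck. I correct by +2.5, -1.4 and lower to 58 first (4 mm in).

{"op": "step_arm", "data": {"series": [2.5, -1.4, 0, 0, 0.8, 0, 0, -8, 0, 0.8, 0, 0, -5, 0, 0.8, 0, 0, -3, 0, 0.8, 0, 0, -2, 0, 0.8, 0, 0, 0, 0, 0.8]}}

```text
clock: 13.95
eef_pos: [585.3, -56.6, 60.6]
eef_rot: [-3.142, -0.0, 2.869]
wrist_force: [-1.0, -0.6, -5.5]
finger_gap: 29.6
finger_force: 35.0
```

{"op": "step_arm", "data": {"series": [-1, 0.8, 0, 0, 0.8, 0, 0, -2, 0, 0.8, 0, 0, -2, 0, 0.8, 0, 0, -2, 0, 0.8, 0, 0, 0, 0, 0.8]}}

```text
clock: 14.58
eef_pos: [584.3, -55.8, 54.4]
eef_rot: [3.142, -0.0, 2.869]
wrist_force: [1.3, -0.9, -3.7]
finger_gap: 29.7
finger_force: 35.0
```

{"op": "step_arm", "data": {"series": [0, 0, -2, 0, 0.8, 0, 0, -2, 0, 0.8, 0, 0, -1.5, 0, 0.8, 0, 0, 0, 0, 0.8]}}

```text
clock: 15.08
eef_pos: [584.3, -55.8, 49.0]
eef_rot: [3.142, -0.0, 2.869]
wrist_force: [0.6, 1.0, -4.0]
finger_gap: 29.5
finger_force: 35.0
```

{"op": "step_arm", "data": {"series": [0, 0, 0, 0, 0.5, 0, 0, 0, 0, 0.5, 0, 0, 0, 0, 0.5, 0, 0, 0, 0, 0.5, 0, 0, 30, 0, 0.36, 0, 0, 40, 0, 0.36, 0, 0, 0, 0, 0.36]}}

```text
clock: 15.95
eef_pos: [585.7, -56.0, 122.1]
eef_rot: [3.141, 0.005, 2.869]
wrist_force: [-0.1, -0.1, -0.3]
finger_gap: 60.3
finger_force: 0.0
```

```bash
python3 - <<'E'
from h import *
p,d=manip.camera("side");cv2.imwrite("pics/side4.png",p)
P=cloud("side",d)
t=lambda x,y:(549.3+.963*x+.27*y,.7-.27*x+.963*y)
for i,(x,y) in enumerate([(-48.5,45),(-48.5,0),(-48.5,-45),(48.5,45),(48.5,0),(48.5,-45)],1):
    c=t(x,y); m=(np.hypot(P[...,0]-c[0],P[...,1]-c[1])<10); print(i,m.sum(),np.percentile(P[m][:,2],[10,50,90]).round(1) if m.sum() else 0)
E
```

```text
1 50 [47.7 49.6 51.6]
2 43 [47.5 49.1 50.8]
3 42 [47.4 49.7 51.2]
4 164 [ 49.7 252.7 267.9]
5 332 [ 50.5 168.  201.8]
6 80 [ 48.   52.2 293.2]
```

{"op": "step_arm", "data": {"series": [-16.5, 44.3, 0, 0, 0.36, -16.5, 44.3, 0, 0, 0.36, -16.5, 44.3, 0, 0.14, 0.36, -16.5, 44.3, 0, 0.14, 0.36, -16.5, 44.3, 0, 0.14, 0.36, -16.5, 44.3, 0, 0, 0.36, -16.5, 44.3, 0, 0, 0.36, -16.5, 44.3, 0, 0, 0.36, -16.5, 44.3, 0, 0, 0.36, 0, 0, -30, 0, 0.36, 0, 0, -30, 0, 0.36, 0, 0, 0, 0, 0.36]}}

```text
clock: 17.5
eef_pos: [434.3, 341.9, 56.4]
eef_rot: [-3.139, -0.005, -2.994]
wrist_force: [0.3, -0.5, 0.3]
finger_gap: 60.5
finger_force: 0.0
```

```bash
python3 - <<'E'
from h import *
for n in("side","top"):
    p,d=manip.camera(n);cv2.imwrite(f"pics/{n}5.png",p); P=cloud(n,d); bars(n,p,d)
    for i,(x,y) in enumerate([(584,-55.5),(596,-12.4)]):
        m=(np.hypot(P[...,0]-x,P[...,1]-y)<10); print(i,np.percentile(P[m][:,2],[10,50,90]).round(1))
cv2.imwrite("pics/c5.png",cv2.resize(p[160:300,360:490],None,fx=4,fy=4,interpolation=cv2.INTER_CUBIC))
E
```

```text
side [320.  53.] 624 [ 574.2 -411.9] [55.8 54.2] 0.072 84.7
side [308. 156.] 3753 [556.6  -2.1] [186.2 148.5] -0.275 49.1
side [571. 184.] 674 [51.1 60. ] [66.9 20.2] -0.754 68.9
side [362. 291.] 679 [436.9 342.2] [80.1 32.7] 0.167 31.0
0 [47.2 49.4 50.8]
1 [47.3 49.8 50.9]
top [406. 203.] 498 [606.1  32.3] [87.  30.1] -0.281 48.3
top [425. 208.] 517 [596.8  -9. ] [81.  36.4] -0.271 48.5
top [444. 214.] 518 [582.  -50.8] [86.2 34.7] -0.265 48.1
top [609. 218.] 545 [ 575.1 -412.6] [58.4 57.5] -1.549 83.7
top [395. 244.] 508 [515.6  57.4] [80.8 30.2] -0.274 48.4
top [414. 250.] 531 [504.6  17.2] [80.7 39. ] -0.331 48.2
top [434. 256.] 529 [492.3 -26.2] [80.4 36.3] -0.26 48.2
top [468. 337.] 665 [ 311.9 -107.6] [77.4 56. ] 0.246 22.7
0 [45.4 48.1 51. ]
1 [45.4 48.6 51.5]
```

View pics/c5.png

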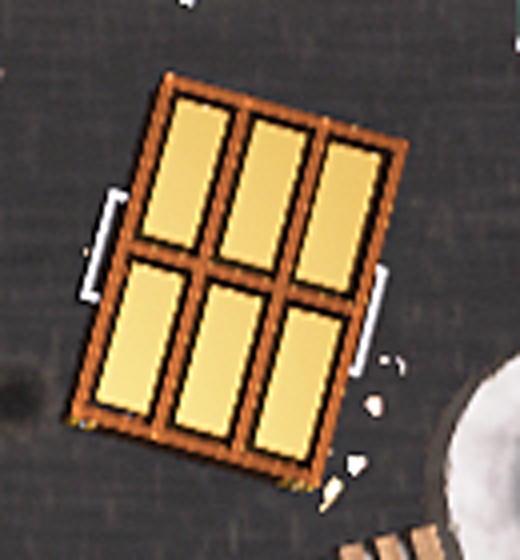

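The crop shows the bar in cell 6 flush (crop (340,215)) and all cells level. Now I grasp bar b.

{"op": "step_arm", "data": {"series": [1.5, 0, -20, 0, 0.36, 0, 0, -15, 0, 0.36, 0, 0, -8, 0, 0.36, 0, 0, 0, 0, 0.36]}}

```text
clock: 18.1
eef_pos: [437.2, 342.8, 16.0]
eef_rot: [-3.141, -0.0, -2.994]
wrist_force: [-0.7, 0.0, -0.2]
finger_gap: 60.3
finger_force: 0.0
```

{"op": "step_arm", "data": {"series": [0, 0, -2.5, 0, 0.36, 0, 0, 0, 0, 0.8, 0, 0, 0, 0, 0.8, 0, 0, 0, 0, 0.8, 0, 0, 0, 0, 0.8], "squeeze": 35}}

```text
clock: 18.73
eef_pos: [437.3, 342.8, 13.8]
eef_rot: [-3.141, 0.0, -2.994]
wrist_force: [-0.3, -0.6, 0.8]
finger_gap: 29.6
finger_force: 35.0
```

{"op": "step_arm", "data": {"series": [0, 0, 15, 0, 0.8, 0, 0, 40, 0, 0.8, 0, 0, 40, 0, 0.8, 13, -47.6, 0, 0, 0.8, 13, -47.6, 0, -0.14, 0.8, 13, -47.6, 0, -0.14, 0.8, 13, -47.6, 0, -0.14, 0.8, 13, -47.6, 0, 0, 0.8, 12.7, -47.6, 0, 0, 0.8, 0, 0, -15, 0, 0.8, 0, 0, -15, 0, 0.8, 0, 0, 0, 0, 0.8, 0, 0, 0, 0, 0.8]}}

```text
clock: 20.35
eef_pos: [515.0, 58.0, 78.9]
eef_rot: [3.142, 0.0, 2.87]
wrist_force: [0.3, -0.5, -5.1]
finger_gap: 29.7
finger_force: 35.0
```

```bash
python3 - <<'E'
from h import *
n="side";p,d=manip.camera(n)
P=cloud(n,d); m=brass(p)&(P[...,2]>54)&(P[...,2]<110)&(abs(P[...,0]-515)<70)&(abs(P[...,1]-57)<50)
print(rect(P,m),m.sum(),np.percentile(P[m],[2,98],axis=0).round(1))
print(manip.read_state()["eef_pos"],manip.read_state()["eef_rot"])
E
```

```text
(array([514. ,  58.1]), array([81.4, 36.6]), np.float64(-0.281), 89.2) 681 [[474.7  40.9  67.4]
 [554.   82.3  98.5]]
[515.11930524  57.96800208  79.1060392 ] [3.14137763e+00 5.14295611e-04 2.86989063e+00]
```

The bar is centred over cell 1 to within a millimetre, so I lower it.

{"op": "step_arm", "data": {"series": [0, -0.7, -10, 0, 0.8, 0, 0, -6, 0, 0.8, 0, 0, -3, 0, 0.8, 0, 0, -3, 0, 0.8, 0, 0, -2, 0, 0.8, 0, 0, 0, 0, 0.8]}}

```text
clock: 21.15
eef_pos: [515.0, 56.6, 54.6]
eef_rot: [-3.142, -0.0, 2.869]
wrist_force: [-1.6, -1.0, -3.5]
finger_gap: 29.3
finger_force: 35.0
```

{"op": "step_arm", "data": {"series": [0, 0, -2, 0, 0.8, 0, 0, -2, 0, 0.8, 0, 0, -1.5, 0, 0.8, 0, 0, 0, 0, 0.8, 0, 0, 0, 0, 0.8]}}

```text
clock: 21.78
eef_pos: [515.1, 56.6, 49.2]
eef_rot: [3.142, 0.0, 2.869]
wrist_force: [0.7, 0.3, -3.7]
finger_gap: 29.5
finger_force: 35.0
```

{"op": "step_arm", "data": {"series": [0, 0, 0, 0, 0.5, 0, 0, 0, 0, 0.5, 0, 0, 0, 0, 0.5, 0, 0, 0, 0, 0.5, 0, 0, 30, 0, 0.36, 0, 0, 50, 0, 0.36, -15, 50, 20, 0, 0.36, -15, 50, 0, 0, 0.36, -15, 50, 0, 0, 0.36, -15, 50, 0, 0, 0.36, -15, 50, 0, 0, 0.36, 0, 0, 0, 0, 0.36, 0, 0, 0, 0, 0.36]}}

```text
clock: 23.4
eef_pos: [440.1, 306.2, 149.0]
eef_rot: [-3.141, -0.0, 2.869]
wrist_force: [0.4, 0.5, -0.4]
finger_gap: 60.1
finger_force: 0.0
```

```bash
python3 - <<'E'
from h import *
t=lambda x,y:(549.3+.963*x+.27*y,.7-.27*x+.963*y)
for n in("side","top"):
    p,d=manip.camera(n);cv2.imwrite(f"pics/{n}6.png",p); P=cloud(n,d)
    for i,(x,y) in enumerate([(-48.5,45),(-48.5,0),(-48.5,-45),(48.5,45),(48.5,0),(48.5,-45)],1):
        c=t(x,y); m=(np.hypot(P[...,0]-c[0],P[...,1]-c[1])<13); print(n,i,np.percentile(P[m][:,2],[10,50,90]).round(1))
    bars(n,p,d)
E
```

```text
side 1 [47.5 49.3 51. ]
side 2 [46.4 49.4 51. ]
side 3 [47.3 49.5 51. ]
side 4 [46.9 49.2 50.9]
side 5 [47.3 49.7 51.4]
side 6 [47.7 49.5 51.4]
side [319.  54.] 561 [ 574.  -407.9] [54.8 49.8] 0.221 83.6
side [306. 153.] 3633 [563.2  -5.1] [172.3 150. ] -0.285 49.0
side [430. 143.] 155 [303.1 -95.6] [67.5 35.3] 0.294 23.4
side [402. 171.] 185 [368.7  24. ] [33.7 23.1] 1.374 44.1
top 1 [45.5 48.7 50.9]
top 2 [46.  48.3 51.3]
top 3 [45.6 48.3 51.5]
top 4 [45.8 48.5 51.5]
top 5 [45.7 48.7 51.5]
top 6 [45.2 48.1 51.6]
top [406. 203.] 495 [604.6  32.6] [88.6 30. ] -0.278 48.2
top [425. 208.] 520 [597.6  -8.6] [80.1 37.5] -0.266 48.2
top [444. 214.] 517 [582.2 -52.8] [87.  33.6] -0.325 48.1
top [608. 219.] 488 [ 570.9 -409.4] [60.3 46.8] 0.842 83.5
top [394. 244.] 521 [516.   62.9] [81.6 38.3] -0.256 48.2
top [414. 250.] 528 [504.5  17.5] [80.7 39.8] -0.219 48.4
top [434. 256.] 542 [488.1 -26.2] [89.7 39.4] -0.197 48.3
top [468. 337.] 661 [ 310.9 -107. ] [77.9 56.3] 0.246 22.6
```

View pics/top6.png

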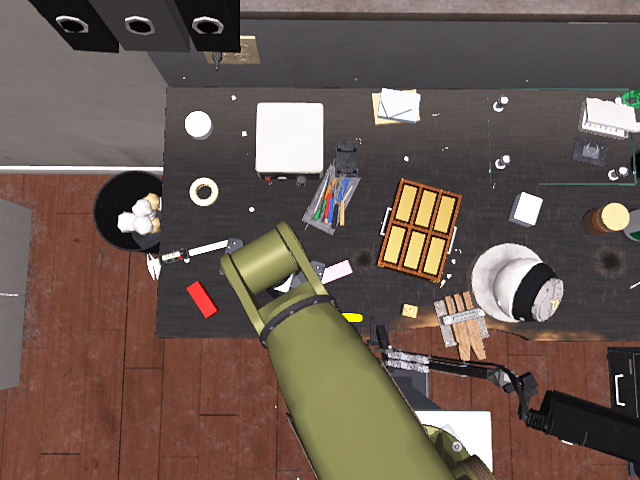

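The top view shows all six cells flush (tray at (420,229), bars in at (394,244) and (444,214)). The tape and calliper are unmoved, and the arm is clear of everything.

```bash
python3 -c "
from cell import manip
print(manip.sign_off())"
```

```text
the job is handed in; nothing more can be done
None
```

Both brass bars are in the two empty cells (1 and 6), their tops flush with the tray by the camera depth, and the job is handed in at about 23.5 s; no pass/fail verdict was returned.

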